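# Set out the cheese tasting on the gingham mat

### The job

Set out the cheeses on the checked mat: stand the red-waxed wheel in the middle of the slate, and the pale cheese block in the middle of the round wooden plate with the glass dome then set centred over it (lower the dome, never let it drop). Put the white dish midway between plate and slate, at the middle of the mat, and the amber jar straight behind the dish (on the side away from the robot, on the mat's centre line), leaving a gap of about 3 cm between them. Leave everything upright and let go, and do not knock over the pepper mill or the oil bottle.

Things in the scene. Friction and masses are not known exactly. Their poses are not given: they have to be found in the camera images.
- mat: red-and-white checked flat place mat, fixed, 250 mm deep (x), 500 mm wide (y), under 1 mm thick: things on it stand at z = 0. Origin: its middle. Its x axis points away from the robot (behind), within 0.25 rad of world x, its y left. Plate and slate lie on it, centres 145 mm either side of its middle along its y; which is left varies
- plate: round flat wooden plate, light wood with a darker ring near the edge, 170 mm in diameter, 12 mm high, flat on top, fixed. Origin: centre of its underside, at table height
- slate: flat rectangular dark grey slate board, 130 mm deep (x) by 170 mm wide (y), 8 mm high, fixed. Origin: centre of its underside, at table height; its axes lie along the mat's
- block: pale yellow block of hard cheese with a tan rind on one end, 50 mm long (x), 36 mm wide (y), 32 mm high, about 70 g. Origin: centre of its underside (z up); the rind is at +x
- wheel: small round cheese in red wax, an upright disc 54 mm in diameter, 34 mm high, about 85 g, rounded edges. Origin: centre of its underside (z up)
- dome: clear glass cheese dome, open underneath, outside 120 mm in diameter (inside 112 mm) and 70 mm high, the inside 65 mm high in the middle and narrowing above 36 mm; on top a dark wooden round knob to lift it by, 24 mm in diameter, from 74 to 98 mm above the rim. About 250 g. Origin: centre of its open underside, at rim level (z up)
- dish: small empty white ceramic dish (ramekin), round, outside 60 mm in diameter, straight-sided, 36 mm high, wall 4 mm, about 110 g. Origin: centre of its underside (z up)
- jar: closed round amber glass jar with a brass-coloured lid, 56 mm in diameter, 70 mm high, about 180 g. Origin: centre of its underside (z up)
- mill: dark wooden pepper mill, 145 mm tall, foot 52 mm in diameter, loose, stands at the left or right side; not to be knocked over. Origin: centre of its underside
- oil: green glass oil bottle with a black cap and pale label, 160 mm tall, 54 mm in diameter, loose, stands on the other side from the pepper mill; not to be knocked over. Origin: centre of its underside
Mind the look-alikes: they are no part of the job. Leave any blue look-alike of the jar alone. Leave any blue look-alike of the dish alone.

How it is judged:
At the end, for the whole second after the job is handed in: Block and dome flat on the plate, each within 12 mm of its centre; wheel flat on the slate, within 15 mm; dish upright within 15 mm of the mat's middle; jar upright beyond it, within 15 mm of the mat's centre line, centres 73 to 103 mm apart; all released, at rest (horizontal distance between each of block, dome and plate below 0.012 m and height (world z) of block between 0.009 and 0.017 m and angle between each of block, wheel, dish, jar's own z axis and vertical below 0.12 rad and height (world z) of dome between 0.009 and 0.017 m and angle between dome's own z axis and vertical below 0.08 rad and horizontal distance between wheel and slate below 0.015 m and height (world z) of wheel between 0.005 and 0.013 m and horizontal distance between dish and mat below 0.015 m and height (world z) of each of dish, jar below 0.005 m and horizontal distance between jar and dish between 0.073 and 0.103 m and x of jar in the frame of mat above 0.03 m and y of jar in the frame of mat between -0.015 and 0.015 m and linear speed of each of block, dome, wheel, dish, jar below 0.02 m/s and angular speed of each of block, dome, wheel, dish, jar below 0.2 rad/s); the robot touches nothing.
It fails at once if the glass dome is dropped: let go with its rim more than 40 mm above the table (height (world z) of dome above 0.04 m and contact force between the fingers and dome below 0.02 N).
It fails at once if the pepper mill is knocked over (angle between mill's own z axis and vertical above 0.5 rad).
It fails at once if the oil bottle is knocked over (angle between oil's own z axis and vertical above 0.5 rad).
It also fails if it takes over 134 s, if anything falls off the work surface, if the arm or the gripper's body presses on something with over 40 N, if the wrist force passes 120 N, or if a joint passes its speed limit or range.

### The arm

A 7-joint arm with a two-finger parallel gripper is mounted at the origin on the work surface. World frame = base frame: x ahead of the robot, y to its left, z up, the work surface at z = 0. Lengths are in m, angles in rad, forces in N, time in s.
With the tool pointing down it reaches from about 0.425 to 0.875 m from the base axis. Payload 8.4 kg.
Tool frame: the origin (TCP) lies at the very end of the fingers, on their centre line; the grasp point (between the pads) lies 19 mm behind it; z points along the fingers, y is the line along which they close (so a half turn about z gives the same grasp; the last joint's range is limited). The gripper opens to 87 mm and grips with 3 to 60 N. Pads are 19 mm wide; open, the fingers measure 117 mm over their backs; the gripper's body (75 mm by 190 mm) begins 51 mm behind the grasp point.
Start: joints at [-1.445, 0.333, 0.04, 1.465, -0.013, 1.343, -0.059], TCP at [0.145, 0.634, 0.223] pointing down, gripper open.
Joint ranges: [-2.58, 2.58], [-0.38, 2.09], [-1.3, 1.39], [0.25, 2.4], [-1.5, 4.64], [0.08, 2.09], [-2.65, 2.65]. Speed limits (rad/s): [2.22, 2.22, 2.79, 2.79, 3.14, 3.14, 3.14].

### API

Orientations are given as a unit quaternion [x, y, z, w].
In Python, from rig import manip, grab_frame, sign_off gives the robot as it stands.
- The arm moves only by the tool carry_out, never from a script. Its argument "increments" is a list of rows, each a list of 7 numbers: the shift along the world's x, y, z in mm, then the turn, a rotation vector about the world's x, y, z in degrees, then the finger opening in mm, from 0 to 87. A call has 1 to 12 rows; each row is the pose to reach, as a shift and turn from the pose commanded when the call began; what a row does not reach only later rows make up. A row lasts 1/8 s, in which the tool goes at most 62.5 mm and 10.7 degrees, less where a joint would pass 70% of its speed; a pose out of reach is approached as far as the arm can. A call with a gripper value outside its range is refused whole. The fingers move at their own pace and stop on an object; the grip force is fixed at half the most. Time passes only in rows, so rows that repeat a pose let the fingers close. It gives the time, the measured TCP pose, the force, the opening and the grip force at its end, in the units of the state.
- manip.sense(): the state, without advancing time (a new reading comes with each control period).
- grab_frame(name): name is "scene" or "side" or "wrist"; returns a dict with "img" (420x560x3 uint8, blue, green, red), "K" (3x3 intrinsics, pixels), "view" (4x4, takes a point from world to camera coordinates). Camera axes: x right, y down, z forward; pixel columns grow to the right and rows downward; lengths in m; the calibration is good to about 2 mm. A picture is of the moment at which its call begins. There is no depth.
- sign_off(): hands the job in; it is judged then, once.
The state is a dict: "time": time; "q": joint angles; "dq": joint speeds; "tau": joint torques, N m; "ee_pos": TCP position; "tool_rot": TCP orientation; "wrist_force": force on the tool from outside, world axes, zero at the start; "moment": the same for the moment, N m; "width": finger opening in m; "grip_force": force on a finger pad.
Only numpy, scipy, OpenCV 4.12 (cv2) and the standard library are available. Lean on these libraries where they do the work, as an engineer would, in place of code of your own. Each camera call takes 0.05 s, during which the arm holds its last target. There are 200 camera calls.

## Working session

There is one attempt and no reset: what is moved stays moved. The work goes in short steps, Python scripts to look and compute and a tool call to move; the robot and the scene stay as the last step left them, time stands still between calls to the robot, and variables do not carry over. Pictures are saved under pics/ and viewed, at most 14 in all, crops included, and the job is handed in when it is done.

Besides the shell and the picture viewer there is one more tool, called as name(argument=value, ...) on one line, values as JSON. carry_out: Moves the arm, as the interface text tells. Its arguments: {"type":"object","properties":{"increments":{"type":"array"}},"required":["increments"]}

```bash
ls; mkdir -p pics; python3 - <<'E'
from rig import manip, grab_frame
import cv2
for n in ("scene","side"):
    f=grab_frame(n); cv2.imwrite(f"pics/{n}0.png",f["img"]); print(n,f["K"].round(1).tolist(),f["view"].round(3).tolist())
s=manip.sense(); print(s)
E
```

```text
pics
scene [[456.4, 0.0, 280.8], [0.0, 456.4, 204.8], [0.0, 0.0, 1.0]] [[-0.791, 0.612, -0.014, 0.395], [0.508, 0.643, -0.574, -0.235], [-0.342, -0.461, -0.819, 1.401], [0.0, 0.0, 0.0, 1.0]]
side [[394.8, 0.0, 279.3], [0.0, 394.8, 203.1], [0.0, 0.0, 1.0]] [[0.9, -0.436, -0.015, -0.446], [-0.245, -0.478, -0.843, 0.156], [0.36, 0.762, -0.537, 0.996], [0.0, 0.0, 0.0, 1.0]]
{'time': 0.1, 'q': array([-1.44521253,  0.33385146,  0.03990314,  1.466185  , -0.01342529,
        1.34327931, -0.05849079]), 'dq': array([-6.50185644e-05, -2.33425778e-03,  1.16101427e-03, -3.39599345e-03,
       -1.32507489e-04, -2.05153203e-03, -1.22056646e-03]), 'tau': array([ 4.26736573e-03, -6.57807970e+01,  1.34045742e+00, -4.04707611e+01,
       -5.94714470e-02,  4.09910514e-02,  6.88266664e-05]), 'ee_pos': array([0.14482284, 0.63323087, 0.2217403 ]), 'tool_rot': array([ 1.12175439e-01,  9.93688150e-01, -7.27245040e-04, -4.04213409e-05]), 'wrist_force': array([-0.08475595,  1.24343704, -0.35039627]), 'moment': array([ 0.0272589 , -0.01886269,  0.04161385]), 'grip_force': 0.0, 'width': 0.08694373816088465}
```

View pics/scene0.png

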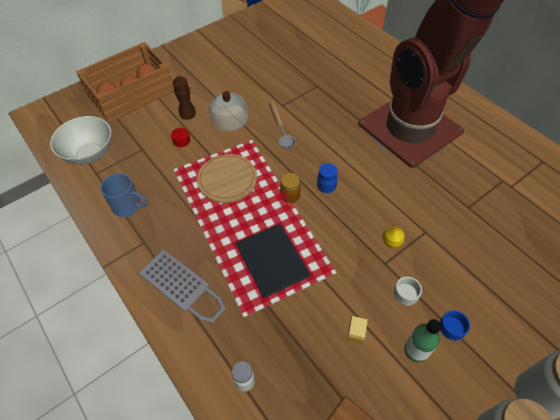

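View pics/side0.png

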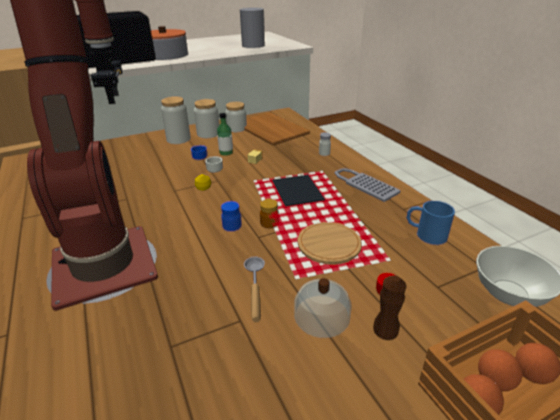

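Scene candidates:
- **Jar:** amber jar (290,188), blue look-alike (327,178).
- **Dish:** white dish (408,291), blue one (455,325), large bowl (82,142), shaker (243,376).
- **Block:** pale block (358,328), lemon (394,237).
- **Wheel:** red wheel (180,137), red fruit in the crate (~148,73).
- **Dome:** dome (228,112).
- **To avoid:** mill (184,97) and oil bottle (424,342).

By the description I choose the amber jar, white dish, pale block, red wheel and the dome.

```bash
cat > h.py <<'E'
from rig import manip, grab_frame
import cv2, numpy as np
def ray(f,px):
    R=f["view"][:3,:3]; t=f["view"][:3,3]; c=-R.T@t
    d=R.T@np.linalg.inv(f["K"])@np.array([px[0],px[1],1.0]); return c,d/np.linalg.norm(d)
def onplane(f,px,z):
    c,d=ray(f,px); return c+d*(z-c[2])/d[2]
def tri(obs):
    A=np.zeros((3,3));b=np.zeros(3);rs=[ray(f,p) for f,p in obs]
    for c,d in rs:
        M=np.eye(3)-np.outer(d,d);A+=M;b+=M@c
    x=np.linalg.solve(A,b)
    return x,max(np.linalg.norm((np.eye(3)-np.outer(d,d))@(x-c)) for c,d in rs)
def proj(f,p):
    q=f["K"]@(f["view"][:3,:3]@np.asarray(p)+f["view"][:3,3]); return q[:2]/q[2]
def blob(f,lo,hi,near,r,k=3):
    """biggest blob in HSV range within r px of near -> contour, mask"""
    h=cv2.cvtColor(f["img"],cv2.COLOR_BGR2HSV); m=cv2.inRange(h,np.array(lo),np.array(hi))
    if lo[0]<0: m=cv2.inRange(h,np.array([0]+lo[1:]),np.array(hi))|cv2.inRange(h,np.array([180+lo[0]]+lo[1:]),np.array([180]+hi[1:]))
    w=np.zeros_like(m); cv2.circle(w,(int(near[0]),int(near[1])),int(r),255,-1); m&=w
    m=cv2.morphologyEx(m,cv2.MORPH_CLOSE,np.ones((k,k)))
    cs=cv2.findContours(m,cv2.RETR_EXTERNAL,cv2.CHAIN_APPROX_NONE)[0]
    return max(cs,key=cv2.contourArea)
def cen(c):
    M=cv2.moments(c); return np.array([M["m10"],M["m01"]])/M["m00"]
E
python3 - <<'E'
from h import *
S=grab_frame("scene");D=grab_frame("side")
hs=lambda f,p:cv2.cvtColor(f["img"],cv2.COLOR_BGR2HSV)[p[1],p[0]].tolist()
P=dict(plate=((228,178),(330,242)),slate=((272,260),(298,190)),wheel=((180,137),(386,281)),jar=((290,193),(268,215)),lid=((290,181),(268,206)),block=((358,327),(255,155)),dish=((407,292),(213,164)),dome=((228,115),(323,310)),knob=((226,97),(324,286)))
for n,(a,b) in P.items(): print(n,hs(S,a),hs(D,b),tri([(S,a),(D,b)])[0].round(3))
out=cv2.hconcat([cv2.resize(S["img"][270:370,330:480],(400,266),interpolation=2),cv2.resize(D["img"][130:190,180:270],(400,266),interpolation=2)])
out2=cv2.hconcat([cv2.resize(S["img"][70:210,150:360],(400,266),interpolation=2),cv2.resize(D["img"][190:350,220:460],(400,266),interpolation=2)])
cv2.imwrite("pics/crop1.png",cv2.vconcat([out,out2]))
E
```

```text
plate [17, 111, 159] [17, 128, 183] [ 0.552 -0.183  0.006]
slate [105, 46, 44] [107, 47, 49] [0.609 0.101 0.001]
wheel [0, 238, 153] [10, 168, 73] [ 0.58  -0.385  0.025]
jar [15, 220, 116] [12, 226, 114] [ 0.451 -0.02   0.024]
lid [20, 168, 149] [20, 198, 169] [ 0.446 -0.029  0.063]
block [24, 110, 207] [24, 125, 216] [0.568 0.364 0.026]
dish [44, 15, 187] [39, 19, 134] [0.413 0.374 0.019]
dome [20, 34, 158] [16, 56, 151] [ 0.412 -0.385  0.013]
knob [12, 172, 55] [12, 178, 56] [ 0.409 -0.386  0.085]
```

View pics/crop1.png

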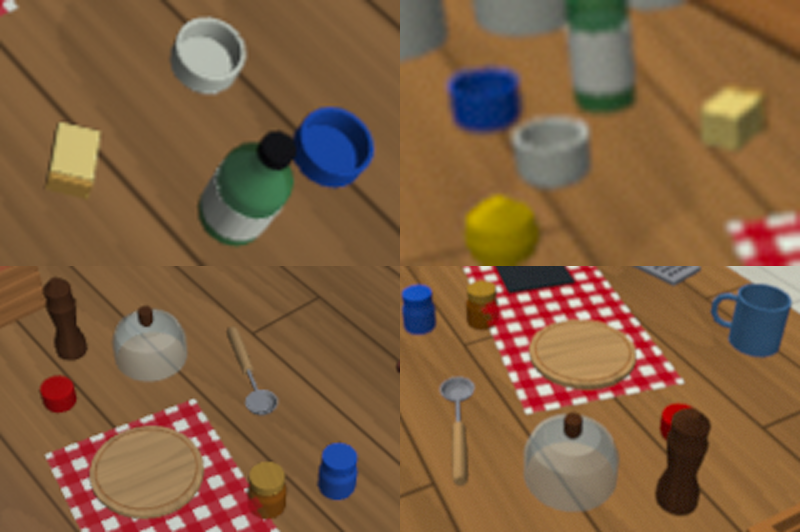

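The crop confirms the choices: white dish at (208,55), pale block with its tan rind end towards lower left (75,158), oil beside the dish, amber jar at (268,490), red wheel at (58,393) near the mill, dome at (150,345). Next I measure plate, slate and targets.

```bash
cat > m1.py <<'E'
from h import *
S=grab_frame("scene");D=grab_frame("side")
def two(n,lo,hi,a,b,ra,rb,k=3,ell=False):
    c1=blob(S,lo,hi,a,ra,k);c2=blob(D,lo,hi,b,rb,k)
    if ell: p,q=[cv2.fitEllipse(cv2.convexHull(c))[0] for c in (c1,c2)]
    else: p,q=cen(cv2.convexHull(c1)),cen(cv2.convexHull(c2))
    x,e=tri([(S,p),(D,q)]); print(n,x.round(4),"err",round(e,4),"px",np.round(p,1),np.round(q,1),cv2.contourArea(c1),cv2.contourArea(c2)); return x,c1,c2
pl,_,_=two("plate",[10,60,60],[28,200,255],(228,178),(330,242),34,38,5,True)
sl,c1,c2=two("slate",[90,15,15],[130,110,90],(272,260),(298,190),60,45,5)
for f,c in((S,c1),(D,c2)):
    q=cv2.approxPolyDP(cv2.convexHull(c),6,True)[:,0]; w=np.array([onplane(f,p,.008)[:2] for p in q]); print("slate corners",w.round(3).tolist(),w.mean(0).round(4))
for f,p in((S,(228,178)),):pass
two("block",[20,60,80],[30,200,255],(358,327),(255,155),18,14)
two("dishwhole",[0,0,60],[180,45,255],(407,291),(213,164),18,12)
two("wheel",[-8,170,60],[8,255,255],(180,137),(384,281),15,14)
two("jarlid",[17,120,60],[26,255,255],(290,181),(268,206),14,10)
two("knob",[5,90,20],[18,255,90],(226,97),(324,286),9,12)
for n,f in(("S",S),("D",D)):
    print(n,"plate",onplane(f,cv2.fitEllipse(cv2.convexHull(blob(f,[10,60,60],[28,200,255],(228,178) if n=="S" else (330,242),34 if n=="S" else 38,5)))[0],.012).round(4))
E
python3 m1.py
```

```text
plate [ 0.5469 -0.1931  0.0123] err 0.0005 px [226.  173.6] [329.1 242.6] 2417.5 2014.5
slate [0.6083 0.1028 0.0015] err 0.0017 px [272.3 260.3] [297.2 189.8] 2881.5 881.5
slate corners [[0.53, 0.036], [0.563, 0.194], [0.683, 0.172], [0.652, 0.009]] [0.607  0.1029]
slate corners [[0.653, 0.018], [0.534, 0.033], [0.565, 0.186], [0.678, 0.159]] [0.6075 0.0988]
block [0.5664 0.3644 0.0208] err 0.0019 px [357.6 327.5] [254.3 156.2] 306.5 136.0
dishwhole [0.4127 0.3714 0.0218] err 0.0014 px [407.5 290.4] [213.8 163.8] 567.5 182.5
wheel [ 0.5771 -0.3832  0.0255] err 0.0034 px [180.2 136.7] [383.5 280.8] 275.5 145.0
jarlid [ 0.4459 -0.0283  0.0611] err 0.0003 px [289.9 181.6] [267.4 206.2] 269.0 188.0
knob [ 0.4078 -0.3868  0.0883] err 0.0008 px [225.9  95.6] [323.4 285.3] 50.0 102.5
S plate [ 0.5463 -0.1931  0.012 ]
D plate [ 0.5476 -0.193   0.012 ]
```

```bash
python3 - <<'E'
from h import *
S=grab_frame("scene");D=grab_frame("side")
print("oil",tri([(S,(433,326)),(D,(223,118))])[0].round(3),"mill",tri([(S,(180,81)),(D,(394,282))])[0].round(3),"blue",tri([(S,(455,325)),(D,(199,153))])[0].round(3),"bluejar",tri([(S,(328,178)),(D,(231,216))])[0].round(3))
c=blob(S,[15,40,60],[32,255,255],(358,328),18)
print("blockquad",[onplane(S,p,.032)[:2].round(3).tolist() for p in cv2.approxPolyDP(cv2.convexHull(c),2,True)[:,0]],cv2.minAreaRect(c))
W=grab_frame("wrist"); print((-W["view"][:3,:3].T@W["view"][:3,3]).round(3),W["view"].round(2).tolist(),W["K"][0,0])
E
```

```text
oil [0.493 0.476 0.146] mill [ 0.503 -0.478  0.134] blue [0.391 0.494 0.019] bluejar [0.347 0.01  0.036]
blockquad [[0.529, 0.353], [0.528, 0.377], [0.553, 0.403], [0.579, 0.405], [0.607, 0.384], [0.608, 0.36], [0.584, 0.333], [0.557, 0.331]] ((358.0, 327.9999694824219), (35.3009033203125, 35.3009033203125), 78.69007110595703)
[0.063 0.651 0.385] [[0.22, 0.97, -0.0, -0.65], [0.93, -0.21, 0.3, -0.04], [0.29, -0.07, -0.95, 0.39], [0.0, 0.0, 0.0, 1.0]] 349.8103665704355
```

carry_out(increments=[[50,-50,10,0,0,0,87],[100,-100,20,0,0,0,87],[150,-150,25,0,0,0,87],[200,-200,30,0,0,0,87],[250,-262,30,0,0,0,87],[250,-262,30,0,0,0,87],[250,-262,30,0,0,0,87],[250,-262,30,0,0,0,87],[250,-262,30,0,0,0,87]])

```text
time: 1.58
ee_pos: [0.3938, 0.3728, 0.2524]
tool_rot: [0.111, 0.994, -0.0, -0.0]
wrist_force: [-0.4, -0.0, -0.2]
width: 0.0872
grip_force: 0.0
```

```bash
python3 - <<'E'
from h import *
W=grab_frame("wrist"); cv2.imwrite("pics/w1.png",W["img"]); print((-W["view"][:3,:3].T@W["view"][:3,3]).round(3),W["view"].round(2).tolist(),proj(W,(.4127,.3714,.02)),proj(W,(.5664,.364,.03)))
E
```

```text
[0.312 0.39  0.415] [[0.22, 0.98, -0.0, -0.45], [0.93, -0.21, 0.3, -0.33], [0.29, -0.07, -0.95, 0.33], [0.0, 0.0, 0.0, 1.0]] [283.72541237 192.15636289] [304.55834108 309.94147975]
```

View pics/w1.png

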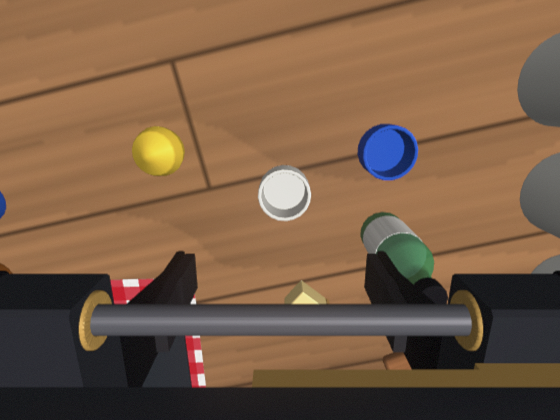

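The wrist picture shows the white dish at (285,192), blue dish at (388,152), oil at (400,245), and the block partly behind the gripper at (305,295). Mill and oil are far enough off if I choose yaw well.

```bash
cat > dish.py <<'E'
from h import *
W=grab_frame("wrist");S=grab_frame("scene")
def ell(f,near,r): return cv2.fitEllipse(cv2.convexHull(blob(f,[0,0,90],[180,60,255],near,r)))
e=ell(W,proj(W,(.413,.372,.03)),40); e2=ell(S,(407.5,290.5),18)
print(e,e2,[onplane(W,e[0],z).round(4).tolist() for z in(.03,.036)],onplane(S,e2[0],.03).round(4),tri([(W,e[0]),(S,e2[0])]))
E
python3 dish.py
```

```text
((284.0368957519531, 192.83526611328125), (52.863121032714844, 55.86313247680664), 177.44305419921875) ((407.8717956542969, 290.068115234375), (26.360198974609375, 28.91042137145996), 179.28158569335938) [[0.4111, 0.3719, 0.03], [0.4095, 0.3722, 0.036]] [0.4142 0.3735 0.03  ] (array([0.41208708, 0.3722123 , 0.02573938]), np.float64(0.00047692470167297617))
```

carry_out(increments=[[9,0,0,0,0,10,87],[18,-1,0,0,0,20,87],[18,-1,-40,0,0,30,87],[18,-1,-90,0,0,30,87],[18,-1,-140,0,0,30,87],[18,-1,-190,0,0,30,87],[18,-1,-220,0,0,30,87],[18,-1,-242,0,0,30,87],[18,-1,-242,0,0,30,87],[18,-1,-242,0,0,30,50],[18,-1,-242,0,0,30,50],[18,-1,-242,0,0,30,50]])

```text
time: 3.22
ee_pos: [0.4132, 0.3711, 0.0114]
tool_rot: [-0.149, 0.989, 0.0, 0.001]
wrist_force: [-0.6, -0.4, 0.5]
width: 0.0647
grip_force: 0.0
```

carry_out(increments=[[0,0,0,0,0,0,50],[0,0,0,0,0,0,50],[0,0,0,0,0,0,50]])

```text
time: 3.6
ee_pos: [0.4131, 0.3712, 0.0113]
tool_rot: [-0.149, 0.989, 0.001, 0.0]
wrist_force: [-1.2, 0.1, 6.5]
width: 0.0591
grip_force: 29.9
```

carry_out(increments=[[0,0,50,0,0,0,50],[0,0,100,0,0,0,50],[0,0,150,0,0,0,50],[20,-50,200,0,0,10,50],[40,-100,220,0,0,20,50],[60,-150,240,0,0,30,50],[80,-200,240,0,0,40,50],[100,-250,240,0,0,50,50],[120,-310,240,0,0,60,50],[130,-360,240,0,0,60,50],[130,-410,240,0,0,60,50],[130,-410,240,0,0,60,50]])

```text
time: 5.1
ee_pos: [0.5232, 0.0724, 0.2337]
tool_rot: [-0.594, 0.804, -0.006, -0.02]
wrist_force: [0.7, -0.0, -1.6]
width: 0.0594
grip_force: 30.0
```

carry_out(increments=[[0,0,0,0,0,0,50],[0,0,0,0,0,0,50]])

```text
time: 5.35
ee_pos: [0.5233, 0.0729, 0.2341]
tool_rot: [-0.593, 0.805, -0.006, -0.02]
wrist_force: [0.8, -0.5, -1.2]
width: 0.059
grip_force: 30.0
```

```bash
python3 - <<'E'
from h import *
W=grab_frame("wrist"); cv2.imwrite("pics/w2.png",W["img"]); s=manip.sense();print(s["q"].round(2),s["ee_pos"],[proj(W,p).round(0) for p in((.552,-.183,.012),(.608,.101,.008),(.446,-.028,.07),(.666,-.058,0))])
E
```

```text
[ 0.06  0.12 -0.33  1.7   0.07  1.35  2.56] [0.52331243 0.07373108 0.23431331] [array([168., -58.]), array([216., 229.]), array([328.,  66.]), array([117., 110.])]
```

View pics/w2.png

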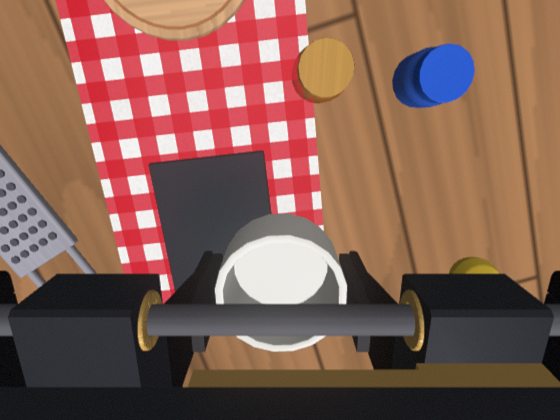

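The wrist view shows the held dish, slate (210,210), plate edge (180,15), jar lid (326,68) and blue jar (440,75). Joint 7 is at its limit, so I turn back to closing along the mat's y.

carry_out(increments=[[0,-10,0,0,0,-10,50],[-10,-20,0,0,0,-20,50],[-20,-40,0,0,0,-30,50],[-30,-60,5,0,0,-40,50],[-40,-80,10,0,0,-50,50],[-40,-100,15,0,0,-60,50],[-40,-113,20,0,0,-70,50],[-40,-113,20,0,0,-80,50],[-40,-113,20,0,0,-84,50],[-40,-113,20,0,0,-84,50],[-40,-113,20,0,0,-84,50]])

```text
time: 6.78
ee_pos: [0.4836, -0.0391, 0.2544]
tool_rot: [0.095, 0.995, 0.009, -0.019]
wrist_force: [-0.2, 0.2, -2.3]
width: 0.0585
grip_force: 30.0
```

```bash
python3 - <<'E'
from h import *
W=grab_frame("wrist"); cv2.imwrite("pics/w3.png",W["img"]); s=manip.sense();print(s["q"].round(2),s["ee_pos"],s["tool_rot"].round(3),[proj(W,p).round(0) for p in((.552,-.183,.012),(.608,.101,.008),(.446,-.028,.07),(.666,-.058,0))])
E
```

```text
[ 0.17  0.02 -0.17  1.77 -0.02  1.39  1.39] [ 0.48350965 -0.03929934  0.25427952] [ 0.096  0.995  0.009 -0.019] [array([176., 257.]), array([405., 255.]), array([283., 155.]), array([290., 314.])]
```

View pics/w3.png

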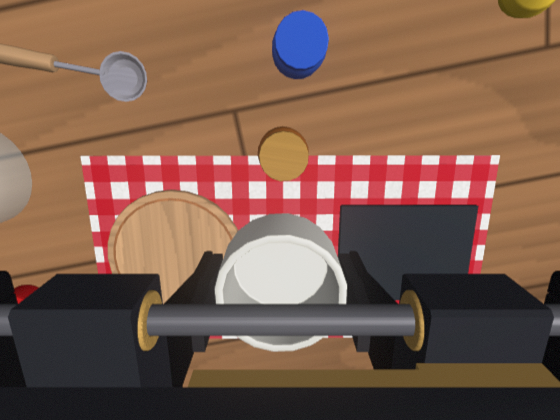

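```bash
python3 - <<'E'
from h import *
from scipy.spatial.transform import Rotation as R
W=grab_frame("wrist")
a,b=onplane(W,(82,156),0)[:2],onplane(W,(498.5,155.5),0)[:2]
y=(b-a);L=np.linalg.norm(y);y/=L;x=np.array([y[1],-y[0]])
print("front edge",a,b,L,"y",y,"mid",((a+b)/2+.125*x).round(4))
c,d=onplane(W,(340,206),.008)[:2],onplane(W,(477,205.5),.008)[:2]
u=d-c;l=np.linalg.norm(u);u/=l; sl=(c+d)/2+.065*x
print("slate",l,u,sl.round(4),"->mid",(sl-.145*y).round(4))
c=blob(W,[8,60,60],[25,200,255],(175,250),75,3)
p=np.array([onplane(W,q,.012)[:2] for q in c[:,0] if q[1]<262 and q[1]<250])
# outer arc circle fit with radius .085
from scipy.optimize import least_squares
r=least_squares(lambda v:np.hypot(*(p-v).T)-.085,[.55,-.18],loss="soft_l1",f_scale=.001)
print("plate",r.x.round(4),np.abs(r.fun).mean(),"->mid",(r.x+.145*y).round(4))
S=grab_frame("scene");D=grab_frame("side")
for f,l in((S,(228,178)),(D,(330,242))):
    m=blob(f,[10,60,60],[28,150,255],l,30); print(cv2.fitEllipse(cv2.convexHull(m)))
s=manip.sense();q=R.from_quat(s["tool_rot"]); yv=q.as_matrix()[:,1];yaw=np.arctan2(yv[1],yv[0])
for t in (yaw,np.arctan2(y[1],y[0])):
    Y=np.array([np.cos(t),np.sin(t),0]);Z=np.array([0,0,-1.]);X=np.cross(Y,Z)
    print("corr deg",np.degrees((R.from_matrix(np.c_[X,Y,Z])*q.inv()).as_rotvec()).round(2))
E
```

```text
front edge [ 0.40957267 -0.26186437] [0.50494278 0.22661612] 0.4977033721029409 y [0.19162038 0.98146912] mid [ 0.5799 -0.0416]
slate 0.16845772424962005 [0.19112367 0.98156597] [0.6074 0.0988] ->mid [ 0.5797 -0.0435]
plate [ 0.552  -0.1826] 0.001693590827013657 ->mid [ 0.5798 -0.0403]
((226.86122131347656, 178.00494384765625), (48.15806198120117, 58.93269729614258), 82.05195617675781)
((329.4823913574219, 242.63168334960938), (41.6013298034668, 62.10345458984375), 94.9026107788086)
corr deg [-1.22 -2.03 -0.02]
corr deg [-1.22 -2.03  0.04]
```

The view shows the mat's front corners at (82,156) and (498,156), slate near corners at (340,206) and (477,206), and the plate arc at left. Mat middle ≈ (0.580,−0.042), and all three estimates agree.

carry_out(increments=[[40,-2,-20,-1.2,-2.0,0,50],[80,-3,-60,-1.2,-2.0,0,50],[96,-3,-110,-1.2,-2.0,0,50],[96,-3,-160,-1.2,-2.0,0,50],[96,-3,-200,-1.2,-2.0,0,50],[96,-3,-225,-1.2,-2.0,0,50],[96,-3,-235,-1.2,-2.0,0,50],[96,-3,-240,-1.2,-2.0,0,50],[96,-3,-240,-1.2,-2.0,0,50]])

```text
time: 8.1
ee_pos: [0.58, -0.0433, 0.0149]
tool_rot: [0.097, 0.995, 0.0, 0.0]
wrist_force: [0.0, 0.3, -0.4]
width: 0.0591
grip_force: 30.0
```

carry_out(increments=[[0,1,-3,0,0,0,50],[0,1,-3,0,0,0,50],[0,1,-3,0,0,0,74],[0,1,-3,0,0,0,74],[0,1,-3,0,0,0,74],[0,1,30,0,0,0,74],[0,1,80,0,0,0,87],[-40,5,130,0,0,0,87],[-90,10,150,0,0,0,87],[-134,14,150,0,0,0,87],[-134,14,150,0,0,0,87],[-134,14,150,0,0,0,87]])

```text
time: 9.6
ee_pos: [0.446, -0.0293, 0.1646]
tool_rot: [0.097, 0.995, 0.0, 0.0]
wrist_force: [1.2, 0.4, 0.7]
width: 0.0871
grip_force: 0.0
```

```bash
cat > w.py <<'E'
from h import *
import sys
W=grab_frame("wrist"); cv2.imwrite(f"pics/{sys.argv[1]}.png",W["img"]); s=manip.sense();print(s["q"].round(2),s["ee_pos"].round(4),s["tool_rot"].round(3))
S=grab_frame("scene"); cv2.imwrite(f"pics/{sys.argv[1]}s.png",S["img"])
E
python3 w.py w4; python3 - <<'E'
from h import *
S=grab_frame("scene");D=grab_frame("side")
p=[]
for f in(S,D):
    c=blob(f,[17,120,60],[26,255,255],proj(f,(.446,-.028,.062)),11); p.append((f,cen(c)))
print("lid",tri(p))
p=[]
for f in(S,D):
    e=cv2.fitEllipse(cv2.convexHull(blob(f,[0,0,90],[180,60,255],proj(f,(.58,-.042,.02)),20))); p.append((f,e[0])); print(e, onplane(f,e[0],.025))
print("dish",tri(p))
E
```

```text
[ 0.17 -0.03 -0.2   2.   -0.01  1.17  1.35] [ 0.4462 -0.0293  0.1644] [0.097 0.995 0.    0.   ]
lid (array([ 0.44562845, -0.02836682,  0.06164813]), np.float64(0.0004518888476036772))
((248.0264434814453, 215.0623321533203), (31.03596305847168, 41.80754470825195), 39.412994384765625) [ 0.58341474 -0.03156633  0.025     ]
((310.8811340332031, 211.4145050048828), (24.742307662963867, 33.56504440307617), 84.72846221923828) [ 0.56825371 -0.059409    0.025     ]
dish (array([ 0.57901848, -0.0403986 ,  0.01043632]), np.float64(0.00047486396141392944))
```

carry_out(increments=[[0,0,-40,0,0,0,87],[0,1,-80,0,0,0,87],[0,1,-110,0,0,0,87],[0,1,-130,0,0,0,87],[0,1,-132,0,0,0,87],[0,1,-132,0,0,0,45],[0,1,-132,0,0,0,45],[0,1,-132,0,0,0,45],[0,1,-132,0,0,0,45],[0,1,-132,0,0,0,45],[0,1,-132,0,0,0,45],[0,1,-132,0,0,0,45]])

```text
time: 11.3
ee_pos: [0.4459, -0.0281, 0.0326]
tool_rot: [0.097, 0.995, 0.0, 0.0]
wrist_force: [0.4, 1.1, 5.6]
width: 0.0544
grip_force: 30.0
```

carry_out(increments=[[0,0,50,0,0,0,45],[0,0,100,0,0,0,45],[40,-5,115,0,0,0,45],[90,-12,115,0,0,0,45],[140,-19,115,0,0,0,45],[190,-26,115,0,0,0,45],[220,-30,115,0,0,0,45],[220,-30,80,0,0,0,45],[220,-30,40,0,0,0,45],[220,-30,15,0,0,0,45],[220,-30,5,0,0,0,45],[220,-30,2,0,0,0,45]])

```text
time: 12.8
ee_pos: [0.6653, -0.0583, 0.0339]
tool_rot: [0.097, 0.995, 0.0, -0.001]
wrist_force: [0.8, -0.2, -1.1]
width: 0.054
grip_force: 30.0
```

carry_out(increments=[[0,0,-2,0,0,0,45],[0,0,-2,0,0,0,45],[0,0,-2,0,0,0,45]])

```text
time: 13.18
ee_pos: [0.6659, -0.0583, 0.0329]
tool_rot: [0.097, 0.995, 0.0, 0.0]
wrist_force: [0.2, 0.1, -1.0]
width: 0.0545
grip_force: 30.0
```

carry_out(increments=[[0,0,-1,0,0,0,80],[0,0,-1,0,0,0,80],[0,0,-1,0,0,0,80],[0,0,30,0,0,0,80],[0,0,80,0,0,0,87],[-10,30,130,0,0,0,87],[-40,80,170,0,0,0,87],[-70,130,200,0,0,0,87],[-100,180,217,0,0,0,87],[-130,230,217,0,0,0,87],[-165,280,217,0,0,0,87],[-165,330,217,0,0,0,87]])

```text
time: 14.68
ee_pos: [0.4984, 0.2737, 0.2503]
tool_rot: [0.096, 0.995, 0.0, 0.0]
wrist_force: [1.3, 0.1, 0.3]
width: 0.087
grip_force: 0.0
```

carry_out(increments=[[0,50,0,0,0,0,87],[0,92,0,0,0,0,87],[0,92,0,0,0,0,87],[0,92,0,0,0,0,87]])

```text
time: 15.18
ee_pos: [0.5006, 0.3631, 0.249]
tool_rot: [0.097, 0.995, -0.0, -0.0]
wrist_force: [0.4, 0.1, -0.6]
width: 0.0869
grip_force: 0.0
```

```bash
python3 w.py w5; python3 - <<'E'
from h import *
W=grab_frame("wrist");print(proj(W,(.5664,.364,.032)))
S=cv2.imread("pics/w5s.png"); w=W["img"].copy()
c=cv2.vconcat([cv2.resize(w,(560,420))[120:400],cv2.resize(S[130:310,160:440],(560,360))[:320]])
cv2.imwrite("pics/c5.png",c)
E
```

```text
[-0.36  0.29 -0.43  1.49  0.12  1.39  0.59] [0.501  0.3624 0.2491] [ 0.098  0.995 -0.    -0.   ]
[293.87731469 232.85458503]
```

View pics/c5.png

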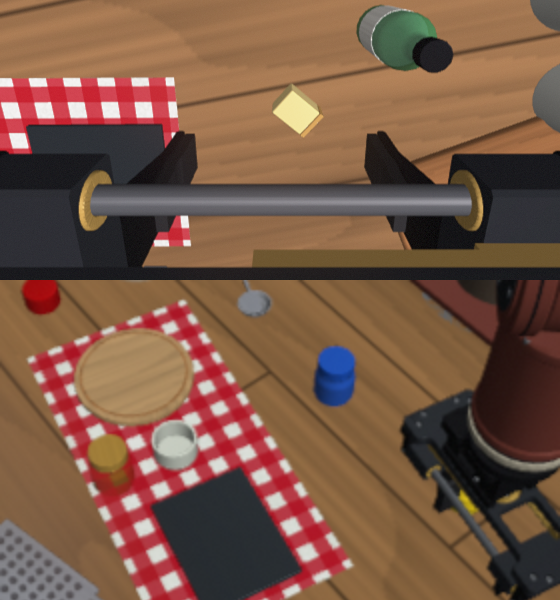

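The dish (175,443 in crop) and jar (110,465) stand on the mat as wanted. The block is at (297,110 in crop, 230 in full), turned about 40°, with its rind at lower right.

```bash
python3 - <<'E'
from h import *
W=grab_frame("wrist");S=grab_frame("scene")
h=cv2.cvtColor(W["img"],cv2.COLOR_BGR2HSV)
for p in((297,228),(308,244),(278,212),(300,205),(315,240)):print(p,h[p[1],p[0]])
v0=int(h[228,297][2])
c=blob(W,[15,50,v0-25],[35,200,255],(297,230),34)
r=cv2.minAreaRect(c);b=np.array([onplane(W,p,.032)[:2] for p in cv2.boxPoints(r)]);print(r,b.round(4).tolist(),b.mean(0).round(4))
for i in(0,1):
    e=b[i+1]-b[i];print(np.linalg.norm(e).round(4),np.degrees(np.arctan2(e[1],e[0])).round(1))
# whole block height check: pale centroid in both views
c2=blob(S,[20,60,180],[30,200,255],(358,327),18);print("tri",tri([(W,cen(c)),(S,cen(c2))]))
E
```

```text
(297, 228) [ 25  88 244]
(308, 244) [ 23 100 227]
(278, 212) [ 14 125 171]
(300, 205) [ 14 128 141]
(315, 240) [ 17 145 215]
((297.4710998535156, 233.53504943847656), (41.003116607666016, 29.287940979003906), 39.47246170043945) [[0.5603, 0.3398], [0.5375, 0.3661], [0.576, 0.3963], [0.6002, 0.37]] [0.5685 0.368 ]
0.0348 130.8
0.0489 38.1
tri (array([0.56743444, 0.36736667, 0.03289254]), np.float64(0.0005152627057534757))
```

carry_out(increments=[[30,2,0,0,0,-10,87],[60,5,-20,0,0,-20,87],[68,5,-60,0,0,-30,87],[68,5,-110,0,0,-40,87],[68,5,-160,0,0,-40,87],[68,5,-200,0,0,-40,87],[68,5,-230,0,0,-40,87],[68,5,-241,0,0,-40,87],[68,5,-241,0,0,-40,87],[68,5,-241,0,0,-40,40],[68,5,-241,0,0,-40,40],[68,5,-241,0,0,-40,40]])

```text
time: 16.92
ee_pos: [0.5688, 0.369, 0.009]
tool_rot: [0.432, 0.902, 0.001, 0.0]
wrist_force: [-0.1, 0.7, -0.1]
width: 0.0643
grip_force: 0.0
```

carry_out(increments=[[0,0,0,0,0,0,40],[0,0,0,0,0,0,40],[0,0,0,0,0,0,40],[0,0,0,0,0,0,40],[0,0,0,0,0,0,40]])

```text
time: 17.55
ee_pos: [0.5685, 0.3688, 0.0084]
tool_rot: [0.432, 0.902, 0.0, -0.0]
wrist_force: [-1.0, -1.5, 3.3]
width: 0.0495
grip_force: 30.0
```

carry_out(increments=[[0,0,50,0,0,0,40],[0,0,100,0,0,0,40],[0,-30,140,0,0,0,40],[0,-90,150,0,0,0,40],[-5,-150,150,0,0,0,40],[-10,-210,150,0,0,0,40],[-16,-270,150,0,0,0,40],[-16,-330,150,0,0,0,40],[-16,-390,150,0,0,0,40],[-16,-450,150,0,0,0,40],[-16,-510,150,0,0,0,40],[-16,-553,150,0,0,0,40]])

```text
time: 19.05
ee_pos: [0.5516, -0.1874, 0.1579]
tool_rot: [0.433, 0.902, -0.0, -0.0]
wrist_force: [0.0, -0.1, -1.2]
width: 0.0498
grip_force: 30.0
```

carry_out(increments=[[0,0,-20,0,0,0,40],[0,0,-60,0,0,0,40],[0,0,-100,0,0,0,40],[0,0,-125,0,0,0,40],[0,0,-133,0,0,0,40],[0,0,-134,0,0,0,40],[0,0,-134,0,0,0,40]])

```text
time: 19.92
ee_pos: [0.5533, -0.1845, 0.0254]
tool_rot: [0.432, 0.902, 0.0, 0.001]
wrist_force: [-0.8, -0.2, -0.1]
width: 0.0496
grip_force: 30.0
```

carry_out(increments=[[-1,0,-3,0,0,0,40],[-1,0,-4,0,0,0,40],[-1,0,-4,0,0,0,40],[-1,0,-4,0,0,0,75],[-1,0,-4,0,0,0,75],[-1,0,-4,0,0,0,75],[-1,0,30,0,0,0,75],[-1,0,80,0,0,0,87],[-1,0,130,0,0,10,87],[-10,-20,180,0,0,20,87],[-25,-50,220,0,0,30,87],[-43,-100,225,0,0,40,87]])

```text
time: 21.42
ee_pos: [0.5111, -0.2842, 0.2531]
tool_rot: [0.093, 0.996, -0.001, 0.003]
wrist_force: [0.9, -0.1, -0.2]
width: 0.0867
grip_force: 0.0
```

carry_out(increments=[[0,-50,0,0,0,0,87],[0,-99,0,0,0,0,87],[0,-99,0,0,0,0,87],[0,-99,0,0,0,0,87]])

```text
time: 21.92
ee_pos: [0.5096, -0.3826, 0.2489]
tool_rot: [0.097, 0.995, 0.001, -0.0]
wrist_force: [-1.1, 0.1, 0.7]
width: 0.0869
grip_force: 0.0
```

```bash
python3 w.py w6; python3 - <<'E'
from h import *
W=grab_frame("wrist");S=grab_frame("scene");D=grab_frame("side");print(proj(W,(.577,-.383,.03)))
c=blob(W,[-8,150,50],[8,255,255],proj(W,(.577,-.383,.03)),45)
cs=blob(S,[-8,170,60],[8,255,255],(180,137),15)
for f,k in((W,c),(S,cs)):
    e=cv2.fitEllipse(cv2.convexHull(k)); print(e,onplane(f,e[0],.02).round(4),onplane(f,e[0],.034).round(4))
print("wheel",tri([(W,cen(c)),(S,cen(cs))]))
p=[]
for f,r in((W,30),(S,16),(D,20)):
    k=blob(f,[20,60,110],[32,200,255],proj(f,(.552,-.184,.03)),r);p.append((f,cen(k)));print(cv2.contourArea(k),onplane(f,cen(k),.03))
cv2.imwrite("pics/c6.png",cv2.vconcat([W["img"][:,:],cv2.resize(S["img"][80:220,140:327],(560,419))])[:840])
im=cv2.imread("pics/c6.png");cv2.imwrite("pics/c6.png",cv2.resize(im,(400,600)))
E
```

```text
[ 0.54  0.3   0.04  1.46 -0.01  1.39  1.96] [ 0.5099 -0.382   0.2491] [ 0.096  0.995  0.001 -0.   ]
[291.07461638 234.0779646 ]
((284.69708251953125, 233.84584045410156), (46.06413269042969, 49.07991027832031), 177.34036254882812) [ 0.5791 -0.3909  0.02  ] [ 0.5737 -0.39    0.034 ]
((180.25299072265625, 136.76634216308594), (18.771228790283203, 20.192625045776367), 154.01602172851562) [ 0.578  -0.3904  0.02  ] [ 0.5826 -0.3771  0.034 ]
wheel (array([ 0.5784473 , -0.39050377,  0.02049321]), np.float64(0.0005342315018404977))
1603.5 [ 0.54899906 -0.18504995  0.03      ]
200.5 [ 0.54309105 -0.19245139  0.03      ]
280.5 [ 0.55036504 -0.18637849  0.03      ]
```

View pics/c6.png

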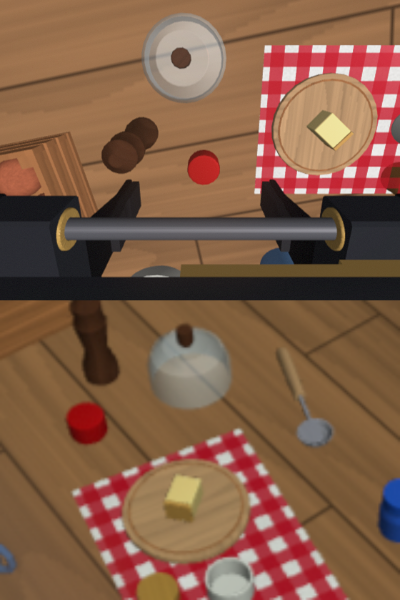

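The wheel is at (285,234) in the full wrist frame and the mill is to its left, so I turn to closing along x to clear the mill. The block stands on the plate near its middle.

carry_out(increments=[[20,-2,0,0,0,-10,87],[40,-4,0,0,0,-20,87],[60,-8,0,0,0,-30,87],[69,-8,0,0,0,-40,87],[69,-8,0,0,0,-50,87],[69,-8,-20,0,0,-60,87],[69,-8,-40,0,0,-70,87],[69,-8,-60,0,0,-80,87],[69,-8,-70,0,0,-85,87],[69,-8,-70,0,0,-85,87]])

```text
time: 23.42
ee_pos: [0.5783, -0.3902, 0.1784]
tool_rot: [0.743, 0.669, 0.0, -0.001]
wrist_force: [0.6, -0.7, 0.0]
width: 0.0871
grip_force: 0.0
```

carry_out(increments=[[0,0,-40,0,0,0,87],[0,0,-90,0,0,0,87],[0,0,-130,0,0,0,87],[0,0,-160,0,0,0,87],[0,0,-171,0,0,0,87],[0,0,-171,0,0,0,87],[0,0,-171,0,0,0,40],[0,0,-171,0,0,0,40],[0,0,-171,0,0,0,40],[0,0,-171,0,0,0,40],[0,0,-171,0,0,0,40],[0,0,-171,0,0,0,40]])

```text
time: 24.92
ee_pos: [0.5786, -0.3913, 0.0085]
tool_rot: [0.744, 0.668, 0.0, 0.0]
wrist_force: [-0.6, 0.6, 3.7]
width: 0.0536
grip_force: 30.0
```

carry_out(increments=[[0,0,50,0,0,0,40],[0,0,100,0,0,0,40],[0,30,145,0,0,0,40],[0,90,150,0,0,0,40],[5,150,150,0,0,0,40],[10,210,150,0,0,0,40],[15,270,150,0,0,0,40],[20,330,150,0,0,0,40],[29,390,150,0,0,0,40],[29,450,150,0,0,0,40],[29,492,150,0,0,0,40],[29,492,130,0,0,0,40]])

```text
time: 26.42
ee_pos: [0.6077, 0.1065, 0.139]
tool_rot: [0.742, 0.671, 0.002, -0.0]
wrist_force: [-0.2, -0.1, -1.3]
width: 0.0536
grip_force: 30.0
```

carry_out(increments=[[0,0,-40,0,0,0,40],[0,0,-80,0,0,0,40],[0,0,-105,0,0,0,40],[0,0,-118,0,0,0,40],[0,0,-119,0,0,0,40],[0,0,-119,0,0,0,40],[0,0,-119,0,0,0,40]])

```text
time: 27.3
ee_pos: [0.6082, 0.1009, 0.0204]
tool_rot: [0.744, 0.668, 0.001, 0.0]
wrist_force: [-0.4, 0.5, -0.3]
width: 0.0535
grip_force: 30.0
```

carry_out(increments=[[0,0,-3,0,0,0,40],[0,0,-4,0,0,0,40],[0,0,-4,0,0,0,75],[0,0,-4,0,0,0,75],[0,0,-4,0,0,0,75],[0,0,40,0,0,0,80],[0,0,90,0,0,0,80],[-10,-30,140,0,0,10,80],[-20,-80,190,0,0,20,80],[-30,-130,225,0,0,30,80],[-40,-180,232,0,0,40,80],[-55,-230,232,0,0,50,80]])

```text
time: 28.8
ee_pos: [0.5525, -0.1314, 0.2526]
tool_rot: [0.39, 0.921, 0.0, 0.001]
wrist_force: [1.1, 0.2, -0.8]
width: 0.08
grip_force: 0.0
```

carry_out(increments=[[-15,-50,0,0,0,10,80],[-30,-100,0,0,0,20,80],[-53,-150,0,0,0,30,80],[-53,-150,0,0,0,35,80],[-53,-150,0,0,0,35,80],[-53,-150,0,0,0,35,80]])

```text
time: 29.55
ee_pos: [0.4999, -0.2783, 0.2511]
tool_rot: [0.097, 0.995, 0.0, -0.0]
wrist_force: [0.1, 0.4, 0.2]
width: 0.0798
grip_force: 0.0
```

```bash
python3 w.py w7
```

```text
[ 0.3   0.16  0.15  1.62 -0.03  1.36  1.83] [ 0.4999 -0.2783  0.2511] [ 0.097  0.995  0.    -0.   ]
```

View pics/w7.png

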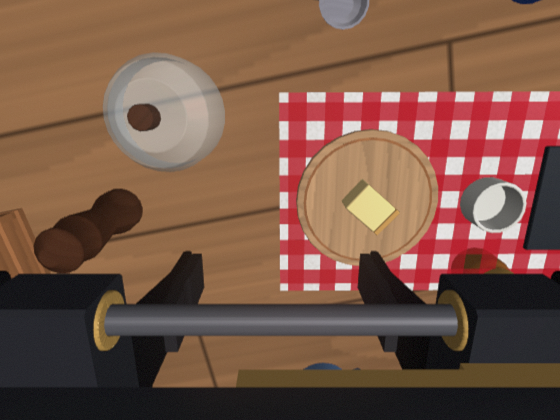

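```bash
python3 - <<'E'
from h import *
W=grab_frame("wrist");S=grab_frame("scene");D=grab_frame("side")
p=[]
for f,r in((W,25),(S,9),(D,12)):
    k=blob(f,[0,60,10],[20,255,95],proj(f,(.408,-.387,.088)),r);p.append((f,cen(k)));print("knob",np.round(cen(k),1),cv2.contourArea(k),onplane(f,cen(k),.088).round(4))
print(tri(p),tri(p[1:]))
e=0
h=cv2.cvtColor(W["img"],cv2.COLOR_BGR2HSV);q=proj(W,(.552,-.184,.044)).astype(int);print(q,h[q[1],q[0]])
k=blob(W,[22,60,200],[32,200,255],q,35);b=cv2.boxPoints(cv2.minAreaRect(k));print(cv2.minAreaRect(k),np.array([onplane(W,x,.044)[:2] for x in b]).round(4).tolist(),np.mean([onplane(W,x,.044)[:2] for x in b],0).round(4))
E
```

```text
knob [143.6 116.6] 664.0 [ 0.4078 -0.3867  0.088 ]
knob [225.9  95.7] 53.5 [ 0.4071 -0.3864  0.088 ]
knob [323.4 285.6] 110.0 [ 0.4083 -0.3876  0.088 ]
(array([ 0.40772947, -0.38692225,  0.08777693]), np.float64(0.0008643425706982136)) (array([ 0.40767609, -0.38702697,  0.08781362]), np.float64(0.0008528465934144748))
[373 210] [ 25  92 229]
((370.5000305175781, 208.00001525878906), (34.64822769165039, 33.2340202331543), 45.0) [[0.5429, -0.2134], [0.5215, -0.1847], [0.5544, -0.1614], [0.577, -0.1902]] [ 0.5489 -0.1874]
```

The picture shows the dome knob at (143,117), mill at (90,230), and the block top at (371,208) on the plate centred at (368,197). The block is about 3 mm off centre, which is fine. Knob height 0.088 matches the text.

carry_out(increments=[[-30,-36,0,0,0,0,50],[-60,-72,0,0,0,0,50],[-92,-108,-20,0,0,0,50],[-92,-108,-60,0,0,0,50],[-92,-108,-100,0,0,0,50],[-92,-108,-130,0,0,0,50],[-92,-108,-155,0,0,0,50],[-92,-108,-168,0,0,0,50],[-92,-108,-173,0,0,0,50],[-92,-108,-173,0,0,0,50]])

```text
time: 31.05
ee_pos: [0.4078, -0.3874, 0.0787]
tool_rot: [0.097, 0.995, -0.0, -0.0]
wrist_force: [0.1, 0.7, 0.3]
width: 0.0504
grip_force: 0.0
```

carry_out(increments=[[0,0,0,0,0,0,10],[0,0,0,0,0,0,10],[0,0,0,0,0,0,10],[0,0,0,0,0,0,10],[0,0,0,0,0,0,10],[0,0,0,0,0,0,10],[0,0,0,0,0,0,10],[0,0,0,0,0,0,10]])

```text
time: 32.05
ee_pos: [0.4077, -0.387, 0.0783]
tool_rot: [0.097, 0.995, 0.0, -0.0]
wrist_force: [0.6, 4.1, 4.4]
width: 0.0233
grip_force: 30.0
```

Knob gripped at 23 mm. I lift gently and carry it.

carry_out(increments=[[0,0,10,0,0,0,10],[0,0,25,0,0,0,10],[0,0,45,0,0,0,10],[0,0,65,0,0,0,10],[0,0,85,0,0,0,10],[0,0,95,0,0,0,10],[15,20,95,0,0,0,10],[30,42,95,0,0,0,10],[50,70,95,0,0,0,10],[70,98,95,0,0,0,10],[90,126,95,0,0,0,10],[105,148,95,0,0,0,10]])

```text
time: 33.55
ee_pos: [0.513, -0.238, 0.1731]
tool_rot: [0.097, 0.995, 0.0, -0.0]
wrist_force: [-0.7, -0.8, -3.1]
width: 0.0231
grip_force: 30.0
```

carry_out(increments=[[13,18,0,0,0,0,10],[26,36,0,0,0,0,10],[36,50,0,0,0,0,10],[39,55,0,0,0,0,10],[39,55,0,0,0,0,10],[39,55,0,0,0,0,10]])

```text
time: 34.3
ee_pos: [0.5509, -0.1853, 0.1732]
tool_rot: [0.098, 0.995, -0.0, -0.0]
wrist_force: [0.1, -0.9, -2.8]
width: 0.0232
grip_force: 30.0
```

```bash
python3 w.py w8; python3 - <<'E'
from h import *
S=cv2.imread("pics/w8s.png")[80:290,140:420];D=grab_frame("side")["img"][140:350,200:480]
cv2.imwrite("pics/c8.png",cv2.resize(cv2.hconcat([S,D]),(800,300),interpolation=2))
E
```

```text
[ 0.17  0.23  0.09  1.71 -0.02  1.21  1.64] [ 0.5509 -0.1852  0.1732] [ 0.098  0.995 -0.    -0.   ]
```

View pics/c8.png

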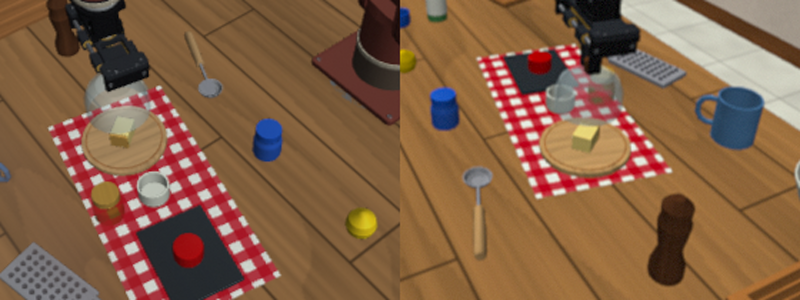

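The dome hangs upright above the plate, with block, dish, jar and wheel in place. I lower it.

carry_out(increments=[[1,1,-15,0,0,0,10],[1,1,-30,0,0,0,10],[1,1,-45,0,0,0,10],[1,1,-58,0,0,0,10],[1,1,-68,0,0,0,10],[1,1,-75,0,0,0,10],[1,1,-79,0,0,0,10],[1,1,-81,0,0,0,10],[1,1,-82,0,0,0,10],[1,1,-83,0,0,0,10],[1,1,-83,0,0,0,10],[1,1,-83,0,0,0,10]])

```text
time: 35.95
ee_pos: [0.5526, -0.1832, 0.0904]
tool_rot: [0.097, 0.995, 0.0, -0.0]
wrist_force: [0.3, 0.2, -1.4]
width: 0.0234
grip_force: 30.0
```

carry_out(increments=[[0,0,-1,0,0,0,10],[0,0,-1,0,0,0,10],[0,0,-1,0,0,0,10],[0,0,-1,0,0,0,50],[0,0,-1,0,0,0,50],[0,0,-1,0,0,0,50],[0,0,-1,0,0,0,50],[0,0,40,0,0,0,50],[0,0,90,0,0,0,50],[-40,-20,130,0,0,0,50],[-90,-50,160,0,0,0,50],[-90,-50,160,0,0,0,50]])

```text
time: 37.45
ee_pos: [0.4605, -0.2368, 0.2532]
tool_rot: [0.1, 0.995, -0.001, 0.002]
wrist_force: [0.8, 0.6, 0.3]
width: 0.0504
grip_force: 0.0
```

carry_out(increments=[[0,0,15,0,0,0,50],[0,50,30,0,0,0,50],[0,90,30,0,0,0,50],[0,90,30,0,0,0,50],[0,90,30,0,0,0,50]])

```text
time: 38.08
ee_pos: [0.4629, -0.1431, 0.28]
tool_rot: [0.097, 0.995, -0.0, -0.001]
wrist_force: [-0.1, 0.1, 0.6]
width: 0.0502
grip_force: 0.0
```

```bash
python3 w.py w9; python3 - <<'E'
from h import *
W=grab_frame("wrist");S=grab_frame("scene");D=grab_frame("side")
def two(n,lo,hi,P,rs,Z,vs=(W,S,D)):
    p=[]
    for f,r in zip(vs,rs):
        try:
            k=blob(f,lo,hi,proj(f,P),r);p.append((f,cen(cv2.convexHull(k))))
        except Exception: pass
    x,e=tri(p);print(n,x.round(4),round(e,4),[onplane(f,q,Z)[:2].round(3).tolist() for f,q in p])
two("knob",[0,60,10],[20,255,95],(.552,-.184,.098),(22,9,10),.098)
two("wheel",[-8,190,60],[8,255,255],(.608,.101,.025),(0,14,12),.025,(S,S,D)[0:0] or (D,S,D))
two("lid",[17,120,60],[26,255,255],(.666,-.058,.065),(10,11),.062,(D,S))
img=cv2.hconcat([cv2.resize(W["img"][80:350],(560,270)),cv2.resize(D["img"][140:280,200:400],(386,270))])
cv2.imwrite("pics/c9.png",cv2.resize(cv2.vconcat([img,cv2.resize(S["img"][120:330,130:450],(946,621))]),(636,600)))
# dish rim in wrist
q=proj(W,(.58,-.042,.036));print("dish px",q)
k=blob(W,[0,0,90],[180,50,255],q,34);e=cv2.fitEllipse(cv2.convexHull(k));print(e,onplane(W,e[0],.036))
E
```

```text
[ 0.16 -0.03  0.05  1.76  0.    1.41  1.58] [ 0.4627 -0.1437  0.28  ] [ 0.097  0.995  0.    -0.001]
knob [ 0.5535 -0.1848  0.0998] 0.0029 [[0.553, -0.185], [0.551, -0.185], [0.558, -0.183]]
wheel [nan nan nan] nan [[nan, nan], [0.606, 0.1], [0.611, 0.103]]
lid [ 0.6686 -0.0605  0.0639] 0.0017 [[0.672, -0.059], [0.667, -0.061]]
dish px [378.64560449 248.8764898 ]
((379.0662536621094, 248.2835235595703), (56.690494537353516, 70.11648559570312), 98.268310546875) [ 0.57929318 -0.0413884   0.036     ]h.py:25: RuntimeWarning: invalid value encountered in divide
  M=cv2.moments(c); return np.array([M["m10"],M["m01"]])/M["m00"]
```

View pics/c9.png

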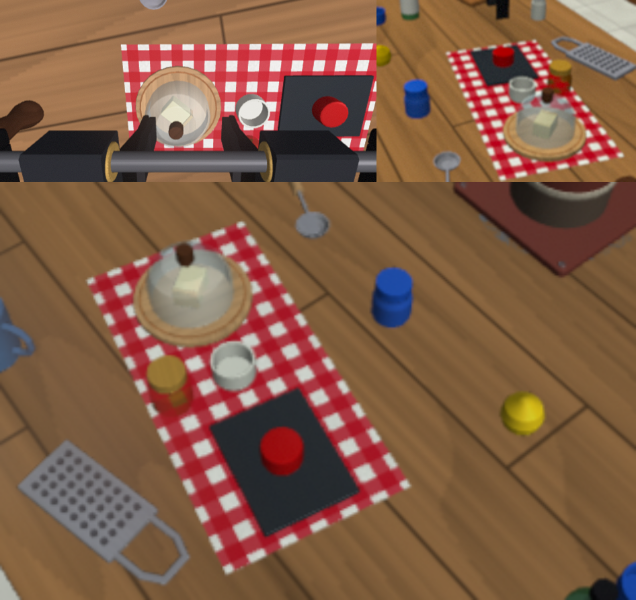

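The final check shows the dome centred over the block (190,290), the dish (233,365), the jar behind it (168,385) and the wheel mid-slate (282,450). All measured errors are only a few mm, so I hand in.

```bash
python3 -c "from rig import sign_off; print(sign_off())"
```

```text
the job is handed in; nothing more can be done
None
```

I handed the job in at about 38 s on the robot's clock: wheel on the slate, block under the centred dome on the plate, dish at the mat's middle and jar behind it, all measured within a few mm of target; no verdict came back.

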